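# Index the parts carousel and put its brake on

### The arm

A 6-joint arm with a two-finger parallel gripper is mounted at the origin on a cart in front of the work surface, level with it; the furniture and walls round the work are solid. World frame = base frame: x ahead of the robot, y to its left, z up, the work surface at z = 0. Lengths are in mm, angles in degrees, forces in N, time in s.
With the tool pointing down it reaches from about 300 to 850 mm from the base axis. Payload 4.2 kg.
Tool frame: the origin (TCP) lies at the very end of the fingers, on their centre line; the grasp point (between the pads) lies 19 mm behind it (env.grip_depth is the distance from the TCP to the grasp point, in mm); z points along the fingers, y is the line along which they close (so a half turn about z gives the same grasp; the last joint's range is limited). The gripper opens to 91 mm and grips with 3 to 60 N. Pads are 32 mm wide; open, the fingers measure 118 mm over their backs; the gripper's body (76 mm by 178 mm) begins 60 mm behind the grasp point.
Start: joints at [65.031, 18.312, 89.639, -0, 72.044, -1.146], TCP at [232.259, 526.022, 213.976] pointing down, gripper open.
Joint ranges: [-177.97, 177.97], [-48.28, 115.42], [12.27, 149.76], [-77.06, 257.06], [2.81, 150.46], [-146.56, 146.56]. Speed limits (degrees/s): [147.25, 147.25, 180, 180, 180, 180].

### API

Orientations are given as [roll, pitch, yaw] about the fixed x, y, z axes, in that order (R = Rz(yaw) Ry(pitch) Rx(roll)).
In Python, from workcell import env, cams gives the robot as it stands.
- The arm moves only by the tool apply_moves, never from a script. Its argument "deltas" is a list of rows, each a list of 5 numbers: the shift along the tool's x, y, z in m, then the turn about the tool's z in rad, then the opening, from -1 (shut) to 1 (fully open), so that 0 is half open. In form: [[tx, ty, tz, roll, gripper], ...]. A call has 1 to 5 rows; each row is the pose to reach, as a shift and turn from the pose commanded when the call began, along the tool's axes at that moment; what a row does not reach only later rows make up. A row lasts 1/10 s, in which the tool goes at most 50 mm and 8.59 degrees, less where a joint would pass 70% of its speed; a pose out of reach is approached as far as the arm can. A call with a gripper value outside its range is refused whole. The fingers move at their own pace and stop on an object; "grip_force" is the grip in N (left out, the last holds). Time passes only in rows, so rows that repeat a pose let the fingers close. It gives the time, the measured TCP pose, the force, the opening and the grip force at its end, in the units of the state.
- env.state(): the state, without advancing time (a new reading comes with each control period).
- cams.grab_frame(name): name is "scene" or "side" or "wrist"; returns the picture (420x560x3 uint8, blue, green, red); there is no depth.
- cams.get_calibration(name): a dict with "mtx" (3x3 intrinsics, pixels), "eye" and "attitude" of the camera in the world; the wrist camera has in their place "tool_from_camera" (4x4, takes a point from camera to tool coordinates, whose origin is the TCP and whose axes are the flange's). Camera axes: x right, y down, z forward; pixel columns grow to the right and rows downward; lengths in mm; the calibration is good to about 2 mm. The wrist camera is an equidistant fisheye: a pixel r from the principal point sees the ray r / f radians off the axis. A picture is of the moment at which its call begins: read the wrist's pose just before it. get_calibration takes no time and is no camera call.
- env.job_done(): hands the job in; it is judged then, once.
The state is a dict: "time_s": time; "qpos": joint angles; "qvel": joint speeds; "effort": joint torques, N m; "ee_pos": TCP position; "ee_rot": TCP orientation; "force": force on the tool from outside, world axes, zero at the start; "torque": the same for the moment, N m; "gripper_width": finger opening in mm; "gripper_force": force on a finger pad.
Only numpy, scipy, OpenCV 4.12 (cv2) and the standard library are available. Lean on these libraries where they do the work, as an engineer would, in place of code of your own. Each camera call takes 0.05 s, during which the arm holds its last target. There are 200 camera calls.

### The job

With a finger, push the small parts carousel round by its upright black pegs until the yellow cup stands squarely in line with the red arrow on the foot. Then push the red brake lever all the way over against the carousel until it meets its stop, the yellow cup still at the arrow. Only push: do not pick anything up, do not shift the carousel's foot, and leave the other things on the bench where they are.

Things in the scene. Friction and masses are not known exactly. Their poses are not given: they have to be found in the camera images.
- stand: Loose dark steel foot of the carousel, 1.8 kg: disc 116 mm across, 13 mm high, with a tab 66 mm wide, 12 mm high, reaching 122 mm from the axis along +x (away from the robot). Origin: on the wheel's axis, at its underside on the 2 mm mat; z up; arrow on the -x side. On the wheel, cups (yellow, white, blue; 29 mm across, 19 to 35 mm high) alternate every 60 degrees with three black pegs; hub top 37 mm high.
- hub (a point): Point on the wheel's upright axis, 30 mm above the mat. The foot is not fastened: pushing sideways with about 10 N or more slides it, so push pegs along their circle, not towards or away from the hub.
- arrow (a point): Point 30 mm above the mat, 38 mm from the wheel's axis on the side of the red arrow (painted flat on the foot's rim, pointing at the hub): where the yellow cup's centre must come.
- yellow_cup (a point): Centre of the yellow cup, 38 mm from the wheel's axis, 30 mm above the mat. It goes round with the wheel.
- peg_1 (a point): Centre line of the first black peg, 10 mm below its top: upright, 10 mm in diameter, top 64 mm above the mat, 46 mm from the wheel's axis, straight across the wheel from the yellow cup. Nothing else on the wheel stands higher than 37 mm.
- peg_2 (a point): The same for the second black peg, 120 degrees counterclockwise (seen from above) from the first.
- peg_3 (a point): The same for the third black peg, 120 degrees clockwise from the first.
- wheel (a joint): Turn of the wheel in rad, counterclockwise from above positive; 0 (and every full turn, 6.28) has the yellow cup at the arrow. It starts 0.8 to 5.5, may be turned either way (-7 to 7), and stays where it is left (friction 0.03 N m, under 1 N at a peg; it does not coast).
- brake_post (a point): Centre line of the upright red post at the end of the red brake lever, 10 mm below its top: 12 mm in diameter, top 64 mm above the mat, 40 mm from the lever's pivot; the flat arm below it is 22 mm high.
- brake_pivot (a point): Point on the upright pivot axis of the brake lever, 30 mm above the mat, at x 85, y -26 mm in the foot's frame.
- brake (a joint): Turn of the brake lever in rad, counterclockwise from above positive: 0 wide open (away from the wheel), 1.0 closed, at its stop, its arm along the foot's +y. It starts 0 to 0.3 and stays where it is left (friction 0.04 N m, about 1 N at the post).
- tweezers: Black tweezers, 123 mm long, 9 mm high, lying in front of the carousel. Bystander.
- flux_pen: White flux pen with a green cap, 115 mm long, 15 mm thick, lying to the left in front of the carousel. Bystander.
- solder_reel: Reel of solder wire with blue flanges, 56 mm across, 58 mm high, standing to the left behind the board holder. Bystander.
- tip_tin: Small round grey tin, 41 mm across, 18 mm high, to the right in front of the carousel. Bystander.

How it is judged (in metres and radians):
On the way, in this order (a step that is already met when the one before it is completed fails the run):
1. the yellow cup is brought to the arrow and stops there, the brake still open (horizontal distance between yellow_cup and arrow below 0.006 m and velocity of joint wheel between -0.1 and 0.1 rad/s and value of joint brake below 0.5 rad), for 0.3 s.
2. the brake lever is pushed over to its stop, the cup at the arrow (horizontal distance between yellow_cup and arrow below 0.006 m and value of joint brake above 0.88 rad), for 0.2 s.
At the end, for the whole second after the job is handed in: The yellow cup's centre is within 6 mm of the arrow point (seen from above), the brake lever is at 0.88 rad or more of its 1.0, and wheel and foot are at rest (all of step 2 and velocity of joint wheel between -0.1 and 0.1 rad/s and linear speed of stand below 0.02 m/s); the robot touches nothing.
It fails at once if the carousel's foot is shifted more than 20 mm, lifted or tipped (distance of stand from where it was at the start of the episode above 0.02 m or height (world z) of stand above 0.014 m or angle between stand's own z axis and vertical above 0.12 rad).
It fails at once if a bystander is picked up or moved more than 20 mm (distance of any of tweezers, flux_pen, solder_reel, tip_tin from where it was at the start of the episode above 0.02 m).
It also fails if it takes over 54 s, if anything falls off the work surface, if the arm or the gripper's body presses on something with over 40 N, if the wrist force passes 120 N, or if a joint passes its speed limit or range.

## Working session

There is one attempt and no reset: what is moved stays moved. The work goes in short steps, Python scripts to look and compute and a tool call to move; the robot and the scene stay as the last step left them, time stands still between calls to the robot, and variables do not carry over. Pictures are saved under pics/ and viewed, at most 10 in all, crops included, and the job is handed in when it is done.

Besides the shell and the picture viewer there is one more tool, called after "Request:" as a command line: name --pt "numbers of a row" for each row, then --argument value for the rest. apply_moves: Moves the arm, as the interface text tells. Its arguments: {"type":"object","properties":{"deltas":{"type":"array"},"grip_force":{"type":"number"}},"required":["deltas"]}

```bash
mkdir -p pics; ls
python3 - <<'E'
from workcell import env, cams
import cv2, numpy as np
s=env.state(); print({k:np.round(v,2).tolist() for k,v in s.items()})
a=cams.grab_frame("scene"); b=cams.grab_frame("side")
cv2.imwrite("pics/scene.png",a); cv2.imwrite("pics/side.png",b)
for n in ("scene","side","wrist"):print(n,cams.get_calibration(n))
E
```

```text
pics
{'time_s': 0.0, 'qpos': [65.03, 18.35, 89.71, -0.0, 72.04, -1.15], 'qvel': [0.05, 0.0, 0.03, 0.01, 0.15, 0.04], 'effort': [-0.0, -41.24, -23.2, 0.07, 0.05, -0.0], 'ee_pos': [232.06, 525.54, 213.1], 'ee_rot': [-179.9, 0.0, 156.18], 'force': [-0.44, -1.01, -0.44], 'torque': [-0.02, 0.01, -0.01], 'gripper_force': 0.0, 'gripper_width': 91.26}
scene {'mtx': array([[448.15838053,   0.        , 280.79662744],
       [  0.        , 448.15838053, 213.26768959],
       [  0.        ,   0.        ,   1.        ]]), 'eye': array([ -9.45953475, 477.18276393, 651.28838709]), 'attitude': array([-133.71478285,    0.52965389, -123.91859348])}
side {'mtx': array([[421.10753128,   0.        , 276.17161072],
       [  0.        , 421.10753128, 206.20614646],
       [  0.        ,   0.        ,   1.        ]]), 'eye': array([ 401.11813456, -601.86894191,  417.24747726]), 'attitude': array([-114.07429661,   -0.3299751 ,   -8.42856615])}
wrist {'mtx': array([[325.1922621 ,   0.        , 272.78594773],
       [  0.        , 325.1922621 , 206.39438007],
       [  0.        ,   0.        ,   1.        ]]), 'tool_from_camera': array([[ 4.17614922e-04, -9.70341555e-01, -2.41737651e-01,
         6.67421993e+01],
       [ 9.99999865e-01,  4.79892928e-04, -1.98749281e-04,
         3.76620790e-01],
       [ 3.08862875e-04, -2.41737535e-01,  9.70341625e-01,
        -1.70162793e+02],
       [ 0.00000000e+00,  0.00000000e+00,  0.00000000e+00,
         1.00000000e+00]])}
```

View pics/scene.png

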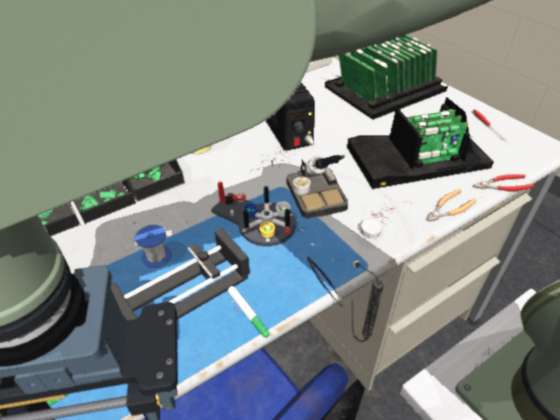

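View pics/side.png

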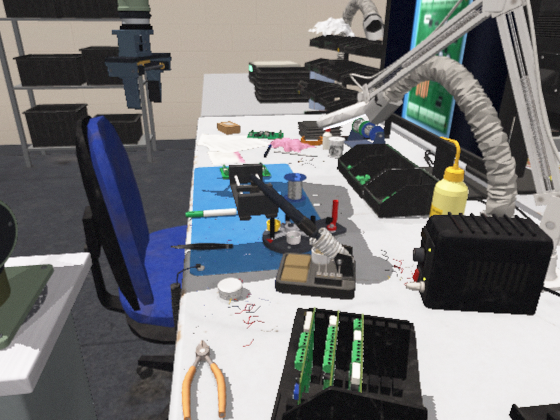

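The scene view shows the carousel near (266,225), yellow cup at about (267,231) and the red post at (222,188). In the side view the carousel is at about (290,235), partly hidden by a black handle, with the red post at (335,215). I'll enlarge both.

```bash
cat > h.py <<'E'
import numpy as np, cv2
from scipy.spatial.transform import Rotation as Ro
from workcell import env, cams
def cam(n, st=None):
    c=cams.get_calibration(n)
    if n=="wrist":
        T=c["tool_from_camera"]; R=Ro.from_euler('xyz',st["ee_rot"],degrees=True).as_matrix()
        return c["mtx"], R@T[:3,:3], R@T[:3,3]+st["ee_pos"]
    return c["mtx"], Ro.from_euler('xyz',c["attitude"],degrees=True).as_matrix(), c["eye"]
def ray(n,u,v,z,st=None):
    K,R,e=cam(n,st); d=np.array([(u-K[0,2])/K[0,0],(v-K[1,2])/K[1,1],1.])
    if n=="wrist":
        r=np.hypot(d[0],d[1]); d=np.array([d[0]/r*np.sin(r),d[1]/r*np.sin(r),np.cos(r)]) if r>1e-9 else np.array([0,0,1.])
    d=R@d; return e+d*(z-e[2])/d[2]
def proj(n,P,st=None):
    K,R,e=cam(n,st); p=R.T@(np.asarray(P,float)-e)
    if n=="wrist":
        r=np.hypot(p[0],p[1]); t=np.arctan2(r,p[2]); p=np.array([p[0]/r*t,p[1]/r*t,1])
    return (K@(p/p[2]))[:2]
E
python3 - <<'E'
from h import *
a=cv2.imread("pics/scene.png")[165:265,190:360]; b=cv2.imread("pics/side.png")[170:300,210:380]
f=lambda x:cv2.resize(x,None,fx=4.5,fy=4.5,interpolation=cv2.INTER_CUBIC)
cv2.imwrite("pics/c1.png",f(a)); cv2.imwrite("pics/c2.png",f(b))
print("yellow",ray("scene",267,231,37),"post top",ray("scene",222,183,66), "side post", ray("side",335,201,66))
E
```

```text
yellow [501.19399968 172.32166184  37.        ] post top [643.42318172 189.03833626  66.        ] side post [645.16156009 185.53950923  66.        ]
```

View pics/c1.png

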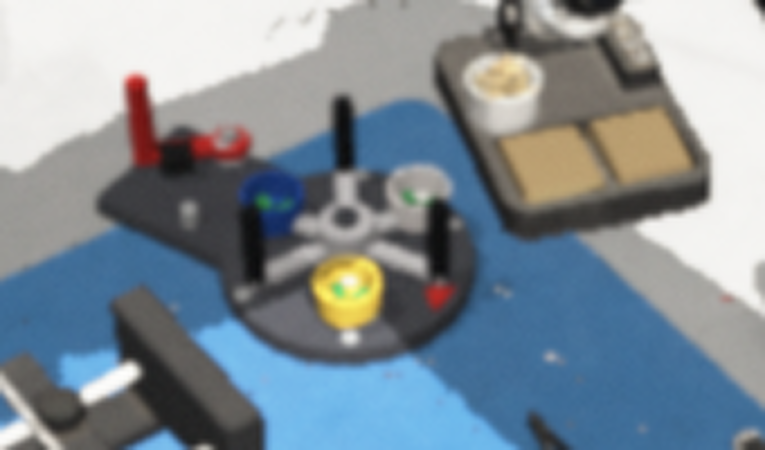

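View pics/c2.png

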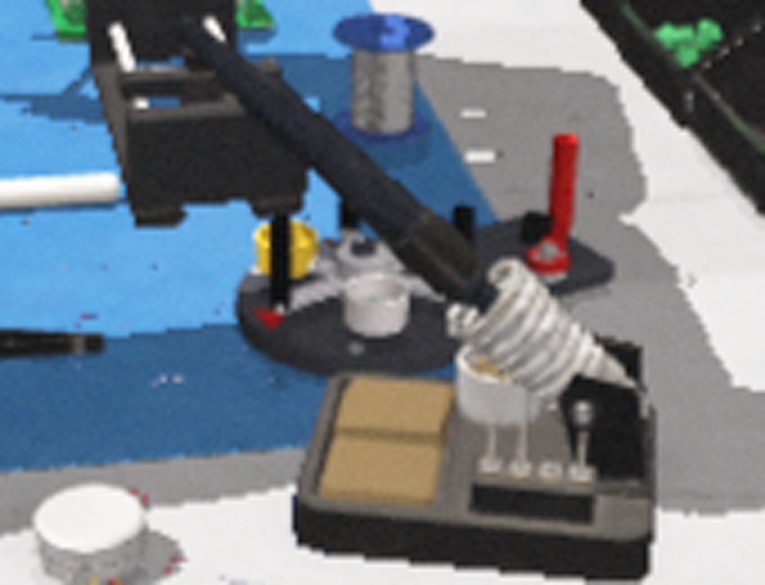

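Crop 1 has the hub at (346,220), peg tops at (343,98), (250,208) and (438,203), the yellow cup at (348,280), the red arrow at (438,297), the red post top at (135,78) and the pivot at (225,143). In crop 2 a soldering-iron handle rises towards the left. I'll turn these into positions.

Run:
```python
from h import *
A=lambda u,v:(190+u/4.5,165+v/4.5); B=lambda u,v:(210+u/4.5,170+v/4.5)
for k,p,z in [("hub",(346,220),39),("pegtop",(343,100),66),("peg",(250,212),66),("peg",(438,206),66),("arrow",(438,297),15),("post",(135,80),66),("pivot",(225,141),28),("yrim",(348,274),37),("yrim35",(348,274),30)]:
    print("scene",k,ray("scene",*A(*p),z).round(1))
for k,p,z in [("hub",(360,248),39),("peg",(281,214),66),("peg",(347,207),66),("peg",(463,210),66),("arrow",(269,319),15),("post",(565,138),66),("pivot",(547,255),28),("yrim",(286,238),37)]:
    print("side",k,ray("side",*B(*p),z).round(1))
def tri(ps,pb):
    K,R,e=cam("scene");K2,R2,e2=cam("side")
    P=lambda K,R,e:K@np.c_[R.T,-R.T@e]
    X=cv2.triangulatePoints(P(K,R,e),P(K2,R2,e2),np.array(ps,float).reshape(2,1),np.array(pb,float).reshape(2,1));return (X[:3]/X[3]).ravel().round(0)
print("iron tip",tri((343,157),B(195,35)),"coil",tri((313,165),B(505,280)))
# iron hypotheses
for u in range(300,346,8): print(u)
print("board holder top", ray("scene",*A(240,420),40))
```

```text
scene hub [539.2 148.2  39. ]
scene pegtop [581.1 121.9  66. ]
scene peg [542.  193.4  66. ]
scene peg [500.2 126.   66. ]
scene arrow [496.8 128.3  15. ]
scene post [646.4 192.1  66. ]
scene pivot [625.9 160.1  28. ]
scene yrim [512.4 164.4  37. ]
scene yrim35 [518.3 160.8  30. ]
side hub [541.2 139.8  39. ]
side peg [503.4 123.4  66. ]
side peg [532.6 126.5  66. ]
side peg [581.6 116.8  66. ]
side arrow [498.2 123.8  15. ]
side post [646.8 187.1  66. ]
side pivot [628.4 142.9  28. ]
side yrim [510.6 158.2  37. ]
iron tip [459.  37. 181.] coil [571.  14.  84.]
300
308
316
324
332
340
board holder top [465.43288786 245.36972846  40.        ]
```

Estimates: hub at about (540,146), foot heading about 25°, yellow cup at about 150° needing about 205°. So the wheel turns CCW by about 55°, pushing peg_2 at (541,192) from its +x side. The iron stays clear at y<40. I'll move near it with the fingers shut and yaw 116.

Request:
apply_moves --pt "-0.044 -0.015 0 0.14 -1" --pt "-0.088 -0.03 0 0.28 -1" --pt "-0.132 -0.045 0 0.42 -1" --pt "-0.176 -0.06 0 0.56 -1" --pt "-0.22 -0.075 0 0.7 -1"

```text
time_s: 0.6
ee_pos: [404.1, 367.0, 213.6]
ee_rot: [-180.0, 0.0, 115.8]
force: [0.5, 0.3, 0.3]
gripper_width: 54.1
gripper_force: 0.0
```

Request:
apply_moves --pt "-0.043 0.017 0 0 -1" --pt "-0.087 0.034 0 0 -1" --pt "-0.13 0.051 0.02 0 -1" --pt "-0.174 0.068 0.04 0 -1" --pt "-0.217 0.085 0.06 0 -1"

```text
time_s: 1.1
ee_pos: [574.6, 210.6, 153.9]
ee_rot: [-180.0, -0.0, 116.1]
force: [0.1, 1.1, -0.6]
gripper_width: 14.4
gripper_force: 0.0
```

Run:
```python
from h import *
import json
st=env.state(); w=cams.grab_frame("wrist"); cv2.imwrite("pics/w1.png",w)
json.dump({k:np.array(st[k]).tolist() for k in("ee_pos","ee_rot")},open("w1.json","w"))
print(st["time_s"],st["ee_pos"],st["ee_rot"],st["qpos"],st["gripper_width"],proj("wrist",[540,146,39],st))
```

```text
1.1 [574.60099663 210.61693234 153.87372767] [-1.79995638e+02 -1.21740408e-02  1.16054410e+02] [ 1.90470791e+01  2.39886072e+01  8.98288222e+01  1.26256747e-02
  6.61883857e+01 -7.01242967e+00] 14.441564830847556 [209.18179558 246.26805724]
```

View pics/w1.png

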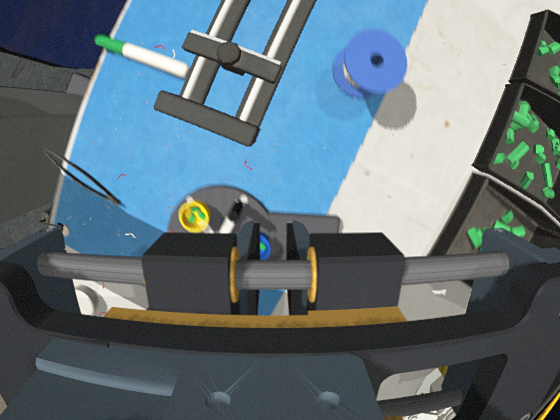

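The wrist view is blocked by the fingers. The carousel sits at about (225,225), half hidden, with the board holder at (210,120). I'll back off 90 mm along tool -x for a clear view.

Request:
apply_moves --pt "-0.045 0 0 0 -1" --pt "-0.09 0 0 0 -1" --pt "-0.09 0 0 0 -1"

```text
time_s: 1.45
ee_pos: [614.9, 126.9, 154.0]
ee_rot: [-180.0, 0.1, 115.8]
force: [0.2, -0.1, -0.5]
gripper_width: -0.0
gripper_force: 0.0
```

Run:
```python
from h import *
import json
st=env.state(); w=cams.grab_frame("wrist"); cv2.imwrite("pics/w2.png",w)
json.dump({k:np.array(st[k]).tolist() for k in("ee_pos","ee_rot")},open("w2.json","w"))
print(st["time_s"],st["ee_pos"],st["gripper_width"])
u,v=proj("wrist",[540,146,39],st).astype(int);print(u,v)
x0,y0=u-80,max(v-70,0); print(x0,y0)
cv2.imwrite("pics/w2c.png",cv2.resize(w[y0:y0+130,x0:x0+175],None,fx=4.5,fy=4.5,interpolation=cv2.INTER_CUBIC))
```

```text
1.45 [614.9137218  126.86178125 153.99309343] -0.02231838341893664
205 147
125 77
```

View pics/w2c.png

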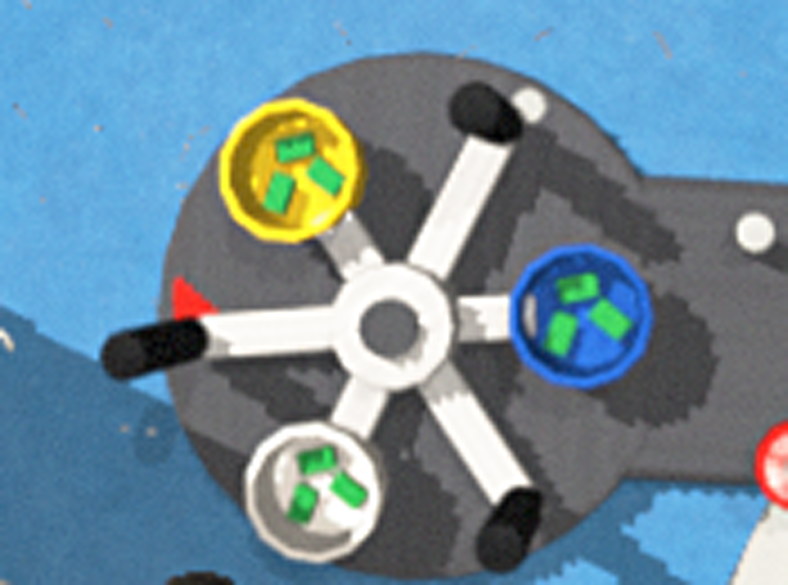

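The clear view has the hub at crop (390,328), yellow cup at (291,170), arrow at (190,300), and peg tops at (122,360), (472,110) and (498,546).

Run:
```python
from h import *
import json
st=json.load(open("w2.json")); A=lambda u,v:(125+u/4.5,77+v/4.5)
h=ray("wrist",*A(390,328),39,st); print("hub",h)
for k,p,z in [("y37",(291,170),37),("y25",(291,170),25),("p3",(122,360),66),("p2",(472,110),66),("p1",(498,546),66),("white",(315,492),30),("blue",(582,315),30),("arrow",(190,300),15),("arrowtip",(218,312),15),("pivot",(800,463),28)]:
    q=ray("wrist",*A(*p),z,st); d=(q-h)[:2]; print(k,q.round(1),np.hypot(*d).round(1),np.degrees(np.arctan2(d[1],d[0])).round(1))
# red mask elsewhere: arrow + pivot
w=cv2.imread("pics/w2.png").astype(int); m=((w[...,2]>150)&(w[...,1]<80)&(w[...,0]<90)).astype(np.uint8)
n,l,s,c=cv2.connectedComponentsWithStats(m)
for i in range(1,n):
    if s[i,4]>8: print(s[i],c[i],ray("wrist",*c[i],15,st).round(1),ray("wrist",*c[i],66,st).round(1))
```

```text
hub [546.31772697 146.3743305   39.        ]
y37 [514.4 166.6  37. ] 37.8 147.7
y25 [511.4 165.7  25. ] 39.9 151.1
p3 [505.7 124.1  66. ] 46.3 -151.2
p2 [547.1 191.6  66. ] 45.2 89.0
p1 [584.2 122.5  66. ] 44.8 -32.1
white [544.4 107.2  30. ] 39.2 -92.9
blue [579.4 164.   30. ] 37.4 28.0
arrow [499.4 130.1  15. ] 49.7 -160.9
arrowtip [506.4 130.3  15. ] 43.1 -158.0
pivot [632.6 155.8  28. ] 86.8 6.3
[163 139   9   9  47] [166.44680851 143.5106383 ] [498.6 129.9  15. ] [513.1 139.5  66. ]
[328 145  24  20 241] [340.73029046 154.69709544] [656.6 192.8  15. ] [645. 192.  66.]
[293 158  42  32 330] [314.16969697 171.10909091] [640.6 167.   15. ] [631.7 170.4  66. ]
```

Run:
```python
from h import *
import json
from scipy.optimize import least_squares
st=json.load(open("w2.json")); A=lambda u,v:(125+u/4.5,77+v/4.5)
P=np.array([ray("wrist",*A(*p),15,st)[:2] for p in [(163,290),(195,180),(425,53),(330,68),(560,90),(430,578),(190,430)]])
r=least_squares(lambda x:np.hypot(*(P-x).T)-58,[543,146]); c=r.x; print("disc c",c,r.fun.round(1))
ang=lambda a,b:np.degrees(np.arctan2(b[1]-a[1],b[0]-a[0]))
E=[ray("wrist",*A(*p),14,st)[:2] for p in [(640,177),(785,184),(640,480),(755,482)]]
print("tab dirs",ang(E[0],E[1]),ang(E[2],E[3]))
mid=[(E[0]+E[2])/2,(E[1]+E[3])/2]; print("tab mid from c",ang(c,mid[0]),ang(c,mid[1]))
for p in [(190,300),(218,312)]: print("arrow",ang(c,ray("wrist",*A(*p),15,st))+180)
print("pivot",ang(c,ray("wrist",*A(800,463),28,st))+17)
```

```text
disc c [547.78493595 147.05683796] [-0.2  0.6 -1.  -0.3 -0.9 -1.4 -0.8]
tab dirs 23.34724861249297 24.863614464331693
tab mid from c 22.49634401701962 23.061245018029993
arrow 19.3177481268568
arrow 22.0606165291872
pivot 22.91605038071677
```

Foot heading is about 22.5° and the wheel needs about +53°. I'll set the finger down behind peg_2, then push most of the way and look.

Request:
apply_moves --pt "0.045 0 0 0 -1" --pt "0.089 0 0 0 -1" --pt "0.089 0 0.04 0 -1" --pt "0.089 0 0.08 0 -1" --pt "0.089 0 0.108 0 -1"

```text
time_s: 2.0
ee_pos: [571.5, 212.8, 44.5]
ee_rot: [-179.8, -0.1, 116.2]
force: [-0.6, -0.3, -0.9]
gripper_width: 0.1
gripper_force: 0.0
```

Request:
apply_moves --pt "0 -0.005 0 0 -1" --pt "0 -0.01 0 0 -1" --pt "0 -0.015 0 0 -1" --pt "0.001 -0.02 0 0 -1" --pt "0.002 -0.025 0 0 -1"

```text
time_s: 2.5
ee_pos: [551.5, 202.6, 48.4]
ee_rot: [179.8, -0.0, 116.0]
force: [1.4, 1.4, 1.2]
gripper_width: 0.4
gripper_force: 0.6
```

Request:
apply_moves --pt "0.001 -0.005 0 0 -1" --pt "0.002 -0.01 0 0 -1" --pt "0.002 -0.014 0 0 -1" --pt "0.001 -0.018 0 0 -1" --pt "0.001 -0.02 0 0 -1"

```text
time_s: 3.0
ee_pos: [531.8, 193.8, 46.7]
ee_rot: [-180.0, -0.0, 116.1]
force: [0.3, 1.0, 0.6]
gripper_width: 0.3
gripper_force: 0.4
```

Run:
```python
from h import *
st=env.state(); w=cams.grab_frame("wrist"); s=cams.grab_frame("scene"); cv2.imwrite("pics/w3.png",w)
print(st["time_s"],st["ee_pos"],st["ee_rot"])
f=lambda x,h:cv2.resize(x,(int(x.shape[1]*h/x.shape[0]),h),interpolation=cv2.INTER_CUBIC)
print(s[165:265,190:360].shape)
v=np.vstack([f(w[100:260,130:390],300)[:, :480],f(s[165:265,190:350],300)[:, :480]])
cv2.imwrite("pics/v3.png",v)
```

```text
3.0 [531.83847748 193.84018142  46.67798674] [-1.79971816e+02 -4.40860505e-04  1.16061407e+02]
(100, 170, 3)
```

View pics/v3.png

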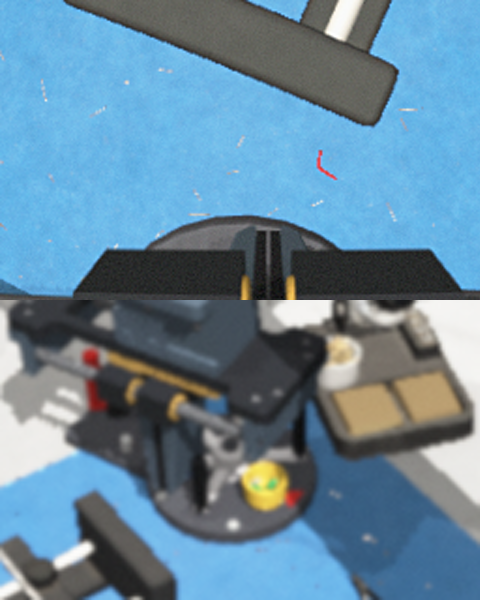

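The wheel has turned, and in the scene view the yellow cup at (265,485) is now close to the red arrow at (293,497). I'll measure the remaining angle from the yellow blob.

```bash
cat > yel.py <<'E'
from h import *
def yang(img):
    x=img[200:260,240:320]; hsv=cv2.cvtColor(x,cv2.COLOR_BGR2HSV)
    m=cv2.inRange(hsv,(18,120,90),(35,255,255)); u,v,w,h=cv2.boundingRect(m)
    # bbox centre is roughly projection of the cup at mid-height z=29
    p=ray("scene",240+u+w/2-.5,200+v+h/2-.5,29); return (u+240,v+200,w,h),p
E
python3 - <<'E'
from yel import *
hub=ray("scene",190+346/4.5,165+220/4.5,39)
for im in (cv2.imread("pics/scene.png"),cams.grab_frame("scene")):
    b,p=yang(im); d=p-hub; print(b,p.round(1),np.hypot(d[0],d[1]),np.degrees(np.arctan2(d[1],d[0]))%360)
E
```

```text
(259, 222, 16, 16) [511.8 167.   29. ] 33.257779881284954 145.54006454882125
(246, 200, 40, 35) [542.2 149.9  29. ] 3.4524485233570887 30.316783231399285
```

Request:
apply_moves --pt "0 -0.002 0 0 -1" --pt "-0.001 -0.004 0 0 -1" --pt "-0.002 -0.007 0 0 -1" --pt "-0.002 -0.007 0 0 -1"

```text
time_s: 3.55
ee_pos: [526.4, 189.0, 46.7]
ee_rot: [-180.0, -0.0, 116.1]
force: [0.4, 0.1, -0.2]
gripper_width: 0.6
gripper_force: 0.0
```

Request:
apply_moves --pt "0 0.015 0 0 -1" --pt "0 0.02 -0.04 0 -1" --pt "0 0.02 -0.08 0 -1" --pt "-0.05 0.02 -0.11 0 -1" --pt "-0.09 0.04 -0.11 0 -1"

```text
time_s: 4.05
ee_pos: [601.8, 127.1, 161.2]
ee_rot: [179.7, 0.1, 116.2]
force: [0.7, 1.0, -0.7]
gripper_width: 0.6
gripper_force: 0.0
```

Request:
apply_moves --pt "-0.02 0.02 0 0 -1" --pt "-0.02 0.02 0 0 -1" --pt "-0.02 0.02 0 0 -1"

```text
time_s: 4.35
ee_pos: [627.5, 117.4, 155.9]
ee_rot: [-179.9, -0.0, 116.0]
force: [-0.3, -0.6, -1.0]
gripper_width: 0.1
gripper_force: 0.0
```

Run:
```python
from h import *
import json
st=env.state(); w=cams.grab_frame("wrist"); cv2.imwrite("pics/w4.png",w)
json.dump({k:np.array(st[k]).tolist() for k in("ee_pos","ee_rot")},open("w4.json","w"))
u,v=proj("wrist",[546,146,39],st).astype(int)
x0,y0=u-80,max(v-70,0); print(x0,y0,st["time_s"],st["ee_pos"])
cv2.imwrite("pics/w4c.png",cv2.resize(w[y0:y0+130,x0:x0+175],None,fx=4.5,fy=4.5,interpolation=cv2.INTER_CUBIC))
```

```text
123 64 4.35 [627.54450771 117.43523931 155.92350096]
```

View pics/w4c.png

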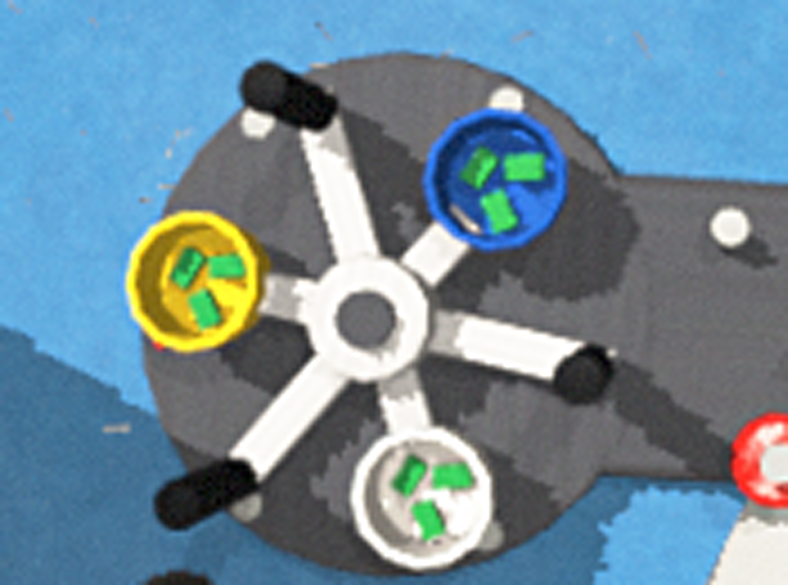

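Now the yellow cup is at (195,282), hub at (367,317), and peg tops at (268,85), (584,373) and (178,503). A bit of the arrow shows at (160,345) and the pivot is at about (778,460).

Run:
```python
from h import *
import json
st=json.load(open("w4.json")); A=lambda u,v:(123+u/4.5,64+v/4.5)
R=lambda p,z:ray("wrist",*A(*p),z,st)[:2]
ang=lambda a,b:np.degrees(np.arctan2(b[1]-a[1],b[0]-a[0]))%360
h=R((367,317),39); print("hub",h)
for k,p,z in [("y37",(195,282),37),("y30",(195,282),30),("p2",(268,85),66),("p1",(584,373),66),("p3",(178,503),66),("blue",(497,178),30),("white",(422,497),30)]: print(k,R(p,z).round(1),ang(h,R(p,z)).round(1))
E=[R(p,14) for p in [(620,176),(785,183),(605,473),(735,479)]]
print("tab",ang(E[0],E[1]),ang(E[2],E[3]),ang(h,(E[0]+E[2])/2))
P=np.array([R(p,15) for p in [(405,53),(165,240),(180,420),(145,340),(330,68),(400,575)]])
from scipy.optimize import least_squares
c=least_squares(lambda x:np.hypot(*(P-x).T)-58,h).x; print("disc",c)
s=[R(p,15) for p in [(507,100),(490,537),(258,122),(245,505)]]
print("screws",[(ang(c,q).round(1),np.hypot(*(q-c)).round(1)) for q in s],"arrow corner",ang(c,R((160,345),15)))
print("tab mid from disc",ang(c,(E[0]+E[2])/2),ang(c,(E[1]+E[3])/2),"pivot",ang(h,R((778,460),28))+17)
```

```text
hub [546.59896329 146.46663758]
y37 [510.1 138.1] 192.9
y30 [507.9 137.2] 193.5
p2 [516.4 180.4] 131.7
p1 [591.3 156.9] 13.1
p3 [532.3 103.1] 251.8
blue [557.1 182.2] 73.6
white [570.9 116.5] 309.0
tab 23.79473182844527 23.37634311866072 22.255077143046428
disc [550.19328    147.63559856]
screws [(np.float64(90.7), np.float64(50.8)), (np.float64(315.5), np.float64(51.1)), (np.float64(152.8), np.float64(54.6)), (np.float64(252.8), np.float64(55.5))] arrow corner 210.31196474675355
tab mid from disc 22.620155083145363 23.032234984530938 pivot 22.6802731580186
```

Pegs put the yellow cup at 192.2°, and the foot's screw symmetry puts the target at 202.9°. That leaves 10.7°, or 8.6 mm at the peg. I'll retrace to the last contact and push that bit further.

Request:
apply_moves --pt "0.045 -0.02 0 0 -1" --pt "0.09 -0.04 0 0 -1" --pt "0.11 -0.04 0.04 0 -1" --pt "0.11 -0.04 0.08 0 -1" --pt "0.11 -0.04 0.11 0 -1"

```text
time_s: 4.9
ee_pos: [540.8, 200.2, 45.1]
ee_rot: [-179.9, -0.0, 116.3]
force: [0.5, -0.5, -0.5]
gripper_width: 0.3
gripper_force: 0.0
```

Request:
apply_moves --pt "0 -0.005 0 0 -1" --pt "0 -0.01 0 0 -1" --pt "0 -0.014 0 0 -1" --pt "0 -0.018 0 0 -1" --pt "0 -0.02 0 0 -1"

```text
time_s: 5.4
ee_pos: [526.1, 190.2, 48.0]
ee_rot: [179.9, 0.0, 116.1]
force: [-0.4, -0.0, -0.0]
gripper_width: 0.7
gripper_force: 0.0
```

Request:
apply_moves --pt "-0.001 -0.003 0 0 -1" --pt "-0.002 -0.006 0 0 -1" --pt "-0.003 -0.008 0 0 -1" --pt "-0.003 -0.008 0 0 -1" --pt "-0.003 -0.008 0 0 -1"

```text
time_s: 5.9
ee_pos: [519.9, 183.9, 46.5]
ee_rot: [-180.0, -0.0, 116.1]
force: [0.4, -0.4, 0.0]
gripper_width: 0.3
gripper_force: 0.0
```

Request:
apply_moves --pt "0 0.015 0 0 -1" --pt "0 0.02 -0.04 0 -1" --pt "0 0.02 -0.08 0 -1" --pt "-0.05 0.04 -0.11 0 -1" --pt "-0.09 0.06 -0.11 0 -1"

```text
time_s: 6.4
ee_pos: [611.0, 133.5, 160.3]
ee_rot: [179.6, 0.1, 116.2]
force: [0.4, 1.0, 0.8]
gripper_width: 0.2
gripper_force: 0.0
```

Request:
apply_moves --pt "-0.02 0 0 0 -1" --pt "-0.02 0 0 0 -1" --pt "-0.02 0 0 0 -1"

```text
time_s: 6.7
ee_pos: [617.6, 114.7, 155.4]
ee_rot: [-179.9, -0.1, 116.0]
force: [-0.3, -0.7, 0.7]
gripper_width: 0.5
gripper_force: 0.0
```

Run:
```python
from h import *
import json
st=env.state(); w=cams.grab_frame("wrist"); cv2.imwrite("pics/w5.png",w)
json.dump({k:np.array(st[k]).tolist() for k in("ee_pos","ee_rot")},open("w5.json","w"))
u,v=proj("wrist",[546,146,39],st).astype(int)
x0,y0=u-60,max(v-70,0); print(x0,y0,st["time_s"],st["ee_pos"])
cv2.imwrite("pics/w5c.png",cv2.resize(w[y0:y0+130,x0:x0+190],None,fx=4.2,fy=4.2,interpolation=cv2.INTER_CUBIC))
```

```text
154 66 6.7 [617.55580138 114.69047486 155.38485378]
```

View pics/w5c.png

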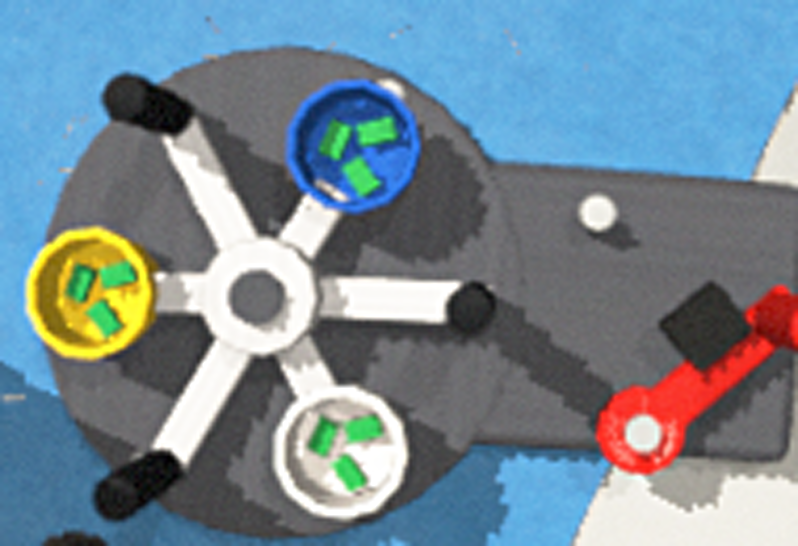

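The yellow cup at (92,293) now hides the arrow, with the hub at (260,297), peg tops at (128,98), (472,308) and (122,497), and the brake pivot at (643,433).

Run:
```python
from h import *
import json
st=json.load(open("w5.json")); A=lambda u,v:(154+u/4.2,66+v/4.2)
R=lambda p,z:ray("wrist",*A(*p),z,st)[:2]
ang=lambda a,b:np.degrees(np.arctan2(b[1]-a[1],b[0]-a[0]))%360
h=R((260,297),39); print("hub",h)
for k,p,z in [("y37",(92,293),37),("p2",(128,98),66),("p1",(472,306),66),("p3",(122,497),66)]: print(k,R(p,z).round(1),ang(h,R(p,z)).round(1))
E=[R(p,14) for p in [(500,165),(780,183),(500,442),(780,461)]]
print("tab",ang(E[0],E[1]),ang(E[2],E[3]),ang(h,(E[0]+E[2])/2),ang(h,(E[1]+E[3])/2))
q=R((643,433),28); print("pivot",q,ang(h,q)+17)
w=cv2.imread("pics/w5.png").astype(int); m=((w[...,2]>130)&(w[...,1]<80)&(w[...,0]<90)).astype(np.uint8)
n,l,s,c=cv2.connectedComponentsWithStats(m)
for i in range(1,n):
    if s[i,4]>8: x,y,a,b,_=s[i]; print(s[i],"far end z66",ray("wrist",x+a-4,y+4,66,st).round(1))
cv2.imwrite("pics/post.png",cv2.resize(w[100:200,290:420].astype(np.uint8),None,fx=4,fy=4))
```

```text
hub [546.95352059 146.26457376]
y37 [512.2 131.6] 202.9
p2 [510.4 173.5] 143.3
p1 [588.3 164.7] 24.1
p3 [541.8 101.6] 263.4
tab 23.512723967883936 22.556503517091215 22.703235345007496 22.886041012442313
pivot [634.05935076 154.70237531] 22.53288709787364
[331 134  24  17 243] far end z66 [648.9 196.3  66. ]
[296 145  43  34 443] far end z66 [641.2 182.2  66. ]
```

View pics/post.png

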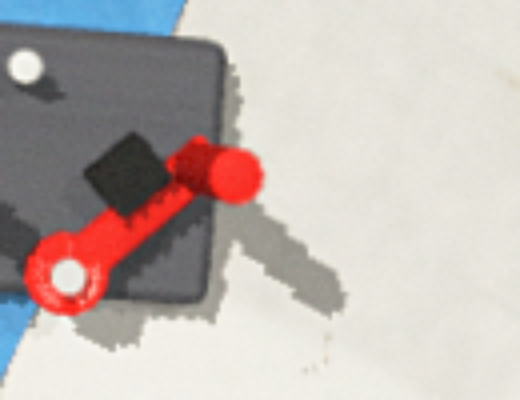

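The cup is at 203.0° against the arrow's 202.8°, so the wheel is set and the foot hasn't moved. The last picture shows the red post's top at crop (235,175) and the lever still open. I'll get the post position and check the gripper body's clearance around it.

Run:
```python
from h import *
import json
st=json.load(open("w5.json")); s1=json.load(open("w1.json"))
print("post",ray("wrist",290+235/4,100+175/4,66,st),"pivot",ray("wrist",290+68/4,100+276/4,28,st))
for p in [(445,240),(485,170),(510,75)]: print("bin",[ray("wrist",*p,z,s1).round(0)[:2] for z in (20,80)])
for p in [(300,147),(275,130),(313,143),(310,90)]: print("box scene",[ray("scene",*p,z).round(0)[:2] for z in (0,100)])
for p in [(417,290),(423,222)]: print("box side",[ray("side",*p,z).round(0)[:2] for z in (0,100)])
for p in [(365,212),(440,186),(338,150)]: print("bin side",[ray("side",*p,z).round(0)[:2] for z in (0,80)])
```

```text
post [649.354991   191.23309123  66.        ] pivot [633.93962148 154.74202129  28.        ]
bin [array([766., 252.]), array([723., 256.])]
bin [array([770., 343.]), array([726., 329.])]
bin [array([752., 457.]), array([711., 421.])]
box scene [array([730., -70.]), array([616.,  14.])]
box scene [array([829., -61.]), array([700.,  22.])]
box scene [array([ 725., -107.]), array([613., -17.])]
box scene [array([ 947., -262.]), array([ 800., -149.])]
box side [array([725., -53.]), array([ 647., -184.])]
box side [array([855., 191.]), array([746.,   1.])]
bin side [array([744., 260.]), array([678.,  95.])]
bin side [array([1005.,  396.]), array([889., 204.])]
bin side [array([823., 766.]), array([742., 504.])]
```

The post is at (649,191) and the pivot at (634,155), so the brake is at about 0.2 rad. With yaw 180 the gripper body stays clear of the bins (x>735). I'll go behind the post on its +x side.

Request:
apply_moves --pt "0.008 0.019 0 -0.14 -1" --pt "0.016 0.039 0 -0.28 -1" --pt "0.024 0.058 0 -0.42 -1" --pt "0.032 0.078 0 -0.56 -1" --pt "0.038 0.097 0 -0.7 -1"

```text
time_s: 7.25
ee_pos: [687.9, 193.9, 155.9]
ee_rot: [-180.0, -0.1, 156.6]
force: [-0.0, -0.4, 0.8]
gripper_width: 0.5
gripper_force: 0.0
```

Request:
apply_moves --pt "0 0 0 -0.14 -1" --pt "0 0 0 -0.28 -1" --pt "0 0 0 -0.415 -1" --pt "0 0 0 -0.415 -1" --pt "0 0 0 -0.415 -1"

```text
time_s: 7.75
ee_pos: [687.9, 192.5, 156.0]
ee_rot: [180.0, -0.0, 179.9]
force: [-0.0, -0.1, -0.0]
gripper_width: 0.5
gripper_force: 0.0
```

Request:
apply_moves --pt "0 0 0.04 0 -1" --pt "0 0 0.08 0 -1" --pt "0 0 0.108 0 -1" --pt "0 0 0.108 0 -1"

```text
time_s: 8.15
ee_pos: [684.9, 191.1, 43.2]
ee_rot: [-179.9, -0.6, 179.9]
force: [-0.1, 0.3, 0.2]
gripper_width: 0.6
gripper_force: 0.0
```

Request:
apply_moves --pt "0.005 0 0 0 -1" --pt "0.01 0.001 0 0 -1" --pt "0.015 0.001 0 0 -1" --pt "0.02 0.002 0 0 -1" --pt "0.025 0.002 0 0 -1"

```text
time_s: 8.65
ee_pos: [664.2, 194.0, 49.5]
ee_rot: [179.9, 0.2, 180.0]
force: [0.7, -0.7, -0.7]
gripper_width: 0.3
gripper_force: 0.5
```

Request:
apply_moves --pt "0.003 0 0 0 -1" --pt "0.006 0 0 0 -1" --pt "0.009 0 0 0 -1" --pt "0.012 0 0 0 -1" --pt "0.012 0 0 0 -1"

```text
time_s: 9.15
ee_pos: [650.9, 193.6, 47.9]
ee_rot: [-180.0, -0.1, 180.0]
force: [0.2, 1.7, 0.6]
gripper_width: 0.6
gripper_force: 0.8
```

```bash
cat > red.py <<'E'
from h import *
def red(tag):
    st=env.state(); print(st["time_s"],st["ee_pos"].round(1) if hasattr(st["ee_pos"],"round") else st["ee_pos"],np.round(st["force"],1))
    for n,lo in (("scene",(160,205,200,270)),("side",(185,240,300,370))):
        w=cams.grab_frame(n); cv2.imwrite(f"pics/{n}_{tag}.png",w); w=w.astype(int); a,b,c,d=lo
        x=w[a:b,c:d]; m=((x[...,2]>100)&(x[...,1]<60)&(x[...,0]<70)).astype(np.uint8)
        k,l,s,ce=cv2.connectedComponentsWithStats(m)
        for i in range(1,k):
            if s[i,4]>5: print(n,s[i]+[c,a,0,0,0],ce[i].round(1)+[c,a])
E
python3 - <<'E'
from red import *
red("b1")
hub=np.array([540.,145]) # scene/side-frame estimate
for b in (0,.2,.5,.88,1.0):
    a=np.radians(22.8+90)-1+b; p=np.array([540+85*np.cos(np.radians(22.8))+26*np.sin(np.radians(22.8)),145+85*np.sin(np.radians(22.8))-26*np.cos(np.radians(22.8))])+40*np.array([np.cos(a),np.sin(a)])
    print(b,p.round(1),proj("scene",[*p,66]).round(1),proj("side",[*p,66]).round(1))
E
```

```text
9.15 [650.9 193.6  47.9] [0.2 1.7 0.6]
scene [221 190  18  15  99] [226.  198.2]
scene [242 196   4   4   9] [243.7 197.8]
side [322 200  15  30 126] [326.6 213.7]
0 [651.1 186.9] [221.1 180.6] [337.5 200.6]
0.2 [644.1 190.8] [221.1 183.1] [333.8 200.1]
0.5 [632.5 193.8] [222.5 186.7] [328.2 199.8]
0.88 [617.5 192.4] [226.7 190.5] [321.4 200.4]
1.0 [612.9 190.8] [228.5 191.4] [319.5 200.8]
```

```bash
cat > top.py <<'E'
from h import *
def top(f):
    w=cv2.imread(f).astype(float)[198:212,305:350]; r=np.clip(w[...,2]-np.maximum(w[...,1],w[...,0])-40,0,None)
    return (r.sum(0)*np.arange(305,350)).sum()/r.sum(), (r.sum(1)*np.arange(198,212)).sum()/r.sum(), r.sum()
E
python3 - <<'E'
from top import *
print(top("pics/side.png"),top("pics/side_b1.png"))
for b in (0,.1,.2,.3,.5,.6,.7,.8,.9,1.0):
    t=np.radians(22.8); a=t+np.pi/2-1+b; p=np.array([540+85*np.cos(t)+26*np.sin(t),145+85*np.sin(t)-26*np.cos(t)])+40*np.array([np.cos(a),np.sin(a)])
    print(b,proj("side",[*p,59])[0].round(2),proj("side",[*p,53])[0].round(2))
E
```

```text
(np.float64(335.1031676198856), np.float64(205.14254289485262), np.float64(4546.0)) (np.float64(325.0550250849652), np.float64(205.04029778281276), np.float64(6179.0))
0 337.33 337.14
0.1 335.5 335.32
0.2 333.63 333.46
0.3 331.74 331.57
0.5 327.97 327.81
0.6 326.12 325.97
0.7 324.31 324.17
0.8 322.57 322.43
0.9 320.9 320.76
1.0 319.32 319.19
```

The brake is at about 0.7 now. I'll advance in smaller steps and watch the force.

Request:
apply_moves --pt "0.002 0 0 0 -1" --pt "0.004 0 0 0 -1" --pt "0.006 0 0 0 -1" --pt "0.006 0 0 0 -1" --pt "0.006 0 0 0 -1"

```text
time_s: 9.75
ee_pos: [645.1, 193.3, 47.9]
ee_rot: [-180.0, -0.1, 180.0]
force: [0.4, 0.1, -0.1]
gripper_width: 0.4
gripper_force: 0.0
```

Run:
```python
from red import *
red("b2")
from top import *
print(top("pics/side_b2.png"))
```

```text
9.75 [645.1 193.3  47.9] [ 0.4  0.1 -0.1]
scene [223 191  17  14  92] [227.4 198.4]
scene [242 196   4   4   8] [243.9 197.8]
side [320 200  17  30 126] [324.9 214.5]
(np.float64(322.53668996188054), np.float64(205.1367534942821), np.float64(6296.0))
```

Request:
apply_moves --pt "0.001 0 0 0 -1" --pt "0.002 0 0 0 -1" --pt "0.002 0 0 0 -1" --pt "0.002 0 0 0 -1"

```text
time_s: 10.25
ee_pos: [643.7, 193.5, 48.1]
ee_rot: [-180.0, 0.0, 180.0]
force: [1.9, -1.8, 0.4]
gripper_width: 0.6
gripper_force: 0.6
```

Run:
```python
from red import *
red("b3")
from top import *
print(top("pics/side_b3.png"))
```

```text
10.25 [643.7 193.5  48.1] [ 1.9 -1.8  0.4]
scene [223 192  16  13  88] [227.7 198.8]
scene [242 195   4   5   8] [244.  197.5]
side [319 200  18  30 122] [324.2 214.3]
(np.float64(322.0172239108409), np.float64(205.28470111448834), np.float64(5922.0))
```

Request:
apply_moves --pt "0.001 0 0 0 -1" --pt "0.001 0 0 0 -1" --pt "0.001 0 0 0 -1"

```text
time_s: 10.65
ee_pos: [642.6, 193.4, 48.1]
ee_rot: [-180.0, 0.0, 180.0]
force: [2.0, -0.6, -1.6]
gripper_width: 0.6
gripper_force: 0.9
```

Request:
apply_moves --pt "0.001 0 0 0 -1" --pt "0.001 0 0 0 -1" --pt "0.001 0 0 0 -1"

```text
time_s: 10.95
ee_pos: [641.6, 193.3, 48.1]
ee_rot: [-180.0, -0.0, 180.0]
force: [0.9, -3.3, -1.0]
gripper_width: 0.4
gripper_force: 1.3
```

Run:
```python
from red import *
red("b4")
from top import *
print(top("pics/side_b4.png"))
```

```text
10.95 [641.6 193.3  48.1] [ 0.9 -3.3 -1. ]
scene [224 192  16  13  92] [228.6 198.8]
scene [242 195   4   5   8] [244.1 197.6]
side [318 201   7  19  85] [321.2 209.2]
side [325 221  12  10  36] [329.1 226. ]
(np.float64(321.07830723092303), np.float64(205.30073308897033), np.float64(6002.0))
```

Request:
apply_moves --pt "0.001 0 0 0 -1" --pt "0.001 0 0 0 -1" --pt "0.001 0 0 0 -1"

```text
time_s: 11.35
ee_pos: [640.6, 193.2, 48.1]
ee_rot: [-180.0, 0.0, 180.0]
force: [2.7, -4.8, -0.9]
gripper_width: 0.3
gripper_force: 2.0
```

Run:
```python
from red import *
red("b5")
from top import *
print(top("pics/side_b5.png"))
```

```text
11.35 [640.6 193.2  48.1] [ 2.7 -4.8 -0.9]
scene [225 192  21  13 106] [231.  198.7]
side [318 201   6  18  85] [320.6 209.4]
side [325 221  12   9  38] [329.4 226.1]
(np.float64(320.72815865959996), np.float64(205.37168746794325), np.float64(5849.0))
```

The side force suggests the post wants to slide in -y along its circle, so I'll let the finger follow.

Request:
apply_moves --pt "0 -0.001 0 0 -1" --pt "0 -0.002 0 0 -1" --pt "0 -0.002 0 0 -1"

```text
time_s: 11.75
ee_pos: [640.4, 192.4, 48.3]
ee_rot: [179.9, -0.0, 179.9]
force: [1.7, -0.5, -1.1]
gripper_width: 0.7
gripper_force: 0.4
```

Request:
apply_moves --pt "0.001 -0.001 0 0 -1" --pt "0.001 -0.001 0 0 -1" --pt "0.001 -0.001 0 0 -1"

```text
time_s: 12.05
ee_pos: [639.5, 191.4, 48.3]
ee_rot: [179.9, 0.0, 179.9]
force: [0.4, 1.9, -0.0]
gripper_width: 0.5
gripper_force: 0.9
```

Run:
```python
from red import *
red("b6")
from top import *
print(top("pics/side_b6.png"))
```

```text
12.05 [639.5 191.4  48.3] [ 0.4  1.9 -0. ]
scene [225 192  15  13  85] [229.1 198.9]
scene [242 197   4   3   6] [243.8 198.3]
side [317 201   7  19  86] [320.5 209.4]
side [325 221  12   9  36] [328.5 225.8]
(np.float64(320.3137455288707), np.float64(205.39942088230285), np.float64(5871.0))
```

Request:
apply_moves --pt "0.001 0 0 0 -1" --pt "0.001 0 0 0 -1" --pt "0.001 0 0 0 -1"

```text
time_s: 12.45
ee_pos: [639.4, 191.0, 48.4]
ee_rot: [179.9, 0.1, 179.9]
force: [3.3, 3.3, 0.0]
gripper_width: 0.2
gripper_force: 2.2
```

Request:
apply_moves --pt "0.001 0 0 0 -1" --pt "0.001 0 0 0 -1" --pt "0.001 0 0 0 -1"

```text
time_s: 12.75
ee_pos: [639.2, 191.0, 48.4]
ee_rot: [179.9, 0.2, 179.9]
force: [5.1, 3.0, -1.7]
gripper_width: 0.3
gripper_force: 3.1
```

Run:
```python
from red import *
red("b7")
from top import *
print(top("pics/side_b7.png"))
```

```text
12.75 [639.2 191.   48.4] [ 5.1  3.  -1.7]
scene [225 192  15  13  83] [229.  198.9]
scene [241 195   5   5   9] [243.8 197.8]
side [317 201   7  19  87] [320.4 209.4]
side [325 221  12   9  35] [328.5 225.9]
(np.float64(320.2776725770356), np.float64(205.42503012566706), np.float64(5809.0))
```

The finger stopped at 639.2 and the force is rising, so the lever is at its stop. I'll back off and verify.

Request:
apply_moves --pt "-0.008 0 0 0 -1" --pt "-0.02 0 0 0 -1" --pt "-0.03 0 -0.03 0 -1" --pt "-0.03 0 -0.07 0 -1" --pt "-0.03 0 -0.11 0 -1"

```text
time_s: 13.35
ee_pos: [666.5, 189.2, 158.0]
ee_rot: [-179.8, -0.3, 179.9]
force: [0.6, -0.2, 1.0]
gripper_width: 0.3
gripper_force: 0.0
```

Request:
apply_moves --pt "-0.02 0 0 0 -1" --pt "-0.02 0 0 0 -1" --pt "-0.02 0 0 0 -1"

```text
time_s: 13.65
ee_pos: [686.3, 189.6, 156.6]
ee_rot: [-179.9, -0.2, 179.9]
force: [0.0, 0.6, 1.0]
gripper_width: 0.5
gripper_force: 0.0
```

Run:
```python
from red import *
from top import *
red("b8"); print(top("pics/side_b8.png"))
st=env.state(); w=cams.grab_frame("wrist"); cv2.imwrite("pics/w6.png",w)
hsv=cv2.cvtColor(w,cv2.COLOR_BGR2HSV)
hub=np.array([546.9,146.3])
for k,lo,hi,z in (("y",(22,140,120),(33,255,255),35),("red",(0,190,90),(6,255,255),66)):
    m=cv2.inRange(hsv,lo,hi); n,l,s,c=cv2.connectedComponentsWithStats(m)
    for i in range(1,n):
        if s[i,4]>40:
            x,y,a,b,_=s[i]; q=ray("wrist",x+a/2-.5,y+b/2-.5,z,st)[:2]; d=q-hub; print(k,s[i],q.round(1),np.hypot(*d).round(1),np.degrees(np.arctan2(d[1],d[0]))%360)
# same yellow measure on w5 for reference
import json
s5=json.load(open("w5.json")); m=cv2.inRange(cv2.cvtColor(cv2.imread("pics/w5.png"),cv2.COLOR_BGR2HSV),(22,140,120),(33,255,255))
n,l,s,c=cv2.connectedComponentsWithStats(m)
for i in range(1,n):
    if s[i,4]>40: x,y,a,b,_=s[i]; q=ray("wrist",x+a/2-.5,y+b/2-.5,35,s5)[:2]; d=q-hub; print("ref",s[i],q.round(1),np.degrees(np.arctan2(d[1],d[0]))%360)
```

```text
13.65 [686.3 189.6 156.6] [0.  0.6 1. ]
scene [225 193  21  12  85] [231.1 199.3]
side [317 201   6  19  77] [320.2 209.9]
side [325 221  11  10  36] [328.7 225.9]
(np.float64(320.27094535993064), np.float64(205.3731136166522), np.float64(5765.0))
y [194   1  31  31 531] [512.5 131.5] 37.5 203.28909231642564
red [227 120  56  34 490] [626.4 175.1] 84.6 19.926517914839906
ref [161 120  30  32 608] [510.5 130.5] 203.47259512840625
```

The cup is still at 203.3°, the lever stayed at its stop, and the tool is clear.

```bash
python3 -c "
from workcell import env
print(env.job_done())"
```

```text
the job is handed in; nothing more can be done
None
```

The job is handed in: the yellow cup stands within about 1° of the arrow and the brake lever is against its stop. Both were checked by camera with the arm clear, and no verdict came back.

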